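Hang the air filter-regulator on its two headed bolts

ROBOT

A 6-joint arm with a two-finger parallel gripper is mounted at the origin on the work surface. World frame = base frame: x ahead of the robot, y to its left, z up, the work surface at z = 0. Lengths are in m, angles in rad, forces in N, time in s.
With the tool pointing down it reaches from about 0.35 to 0.975 m from the base axis. Payload 4.9 kg.
Tool frame: the origin (TCP) lies at the very end of the fingers, on their centre line; the grasp point (between the pads) lies 19 mm behind it (pinch_z is the distance from the TCP to the grasp point, in m); z points along the fingers, y is the line along which they close (so a half turn about z gives the same grasp; the last joint's range is limited). The gripper opens to 85 mm and grips with 20 to 120 N. Pads are 22 mm wide; open, the fingers measure 114 mm over their backs; the gripper's body (76 mm by 85 mm) begins 54 mm behind the grasp point. The pads swing forward as they close: fully open they stand 13 mm farther back than shut.
Start: joints at [-1.279, 0.053, 1.613, -0, 1.476, -0.119], TCP at [0.25, -0.573, 0.231] pointing down, gripper open.
Joint ranges: [-3.01, 3.01], [-1.01, 2.22], [0.06, 2.58], [-1.02, 4.17], [0.09, 2.62], [-3.14, 3.14]. Speed limits (rad/s): [2.57, 2.57, 3.14, 3.14, 3.14, 3.14].

INTERFACE

Orientations are given as a unit quaternion [w, x, y, z].
In Python, from plant import * gives the robot as it stands. The module is installed in compiled form; this text tells all that it offers.
- The arm moves only by the tool play_rows, never from a script. Its arguments are lists of equal length, an entry for each row: "linear": the shift along the world's x, y, z in m, a list of three; "turn": the turn about the world's z in degrees. A call has 1 to 8 rows; each row shifts and turns the commanded pose from where the row before left it; what a row does not reach is not made up. A row lasts 1/8 s, in which the tool goes at most 62.5 mm and 10.7 degrees, less where a joint would pass 70% of its speed; a pose out of reach is approached as far as the arm can. A call is refused whole if a number of a shift passes 0.0625 or a number of a turn 10.7, either way. A call with a gripper value outside its range is refused whole. "hand" is the finger opening in m, from 0 to 0.0854, set as the call begins (left out, the last holds). The fingers move at their own pace and stop on an object; the grip force is fixed at half the most. Time passes only in rows, so rows that do not move let the fingers close. It gives the time, the measured TCP pose, the force, the opening and the grip force at its end, in the units of the state.
- state(): the state, without advancing time (a new reading comes with each control period).
- grab_frame(name): name is "scene" or "top" or "wrist"; returns the picture (480x640x3 uint8, red, green, blue); there is no depth.
- camera_info(name): a dict with "camera_matrix" (3x3 intrinsics, pixels), "origin" and "attitude" of the camera in the world; the wrist camera has in their place "mount" (4x4, takes a point from camera to tool coordinates, whose origin is the TCP and whose axes are the flange's). Camera axes: x right, y down, z forward; pixel columns grow to the right and rows downward; lengths in m; the calibration is good to about 2 mm. A picture is of the moment at which its call begins: read the wrist's pose just before it. camera_info takes no time and is no camera call.
- job_done(): hands the job in; it is judged then, once.
Trained networks look in the newest picture that a camera, given by its name, has taken for a name from the list of things; names that differ only in an ending like _2 or _b are one class to them, and where a whole thing is asked for, a point or a joint stands for the part that bears it (a point fixed in the world has none). Each returns a list of dicts, best first, with "p" (0 to 1); they miss things now and then, are a little off and sometimes report something else, mostly with a low value. They report only what shows in the picture. A call takes as long as a camera call. They do not tell look-alikes from the thing itself.
- trace(camera, thing): "region" (480x640 bool, what is visible of it) and "location" ([column, row] in pixels, amid what is visible of it).
The state is a dict: "time": time; "joint_pos": joint angles; "joint_vel": joint speeds; "joint_efforts": joint torques, N m; "tool_pos": TCP position; "tool_rot": TCP orientation; "contact_force": force on the tool from outside, world axes, zero at the start; "ft_torque": the same for the moment, N m; "gripper_width": opening from 0.0 (shut) to 1.0 (fully open); "grasp_force": force on a finger pad.
Only numpy, scipy, OpenCV 4.12 (cv2) and the standard library are available. Lean on these libraries where they do the work, as an engineer would, in place of code of your own. Each camera call takes 0.05 s, during which the arm holds its last target. There are 200 camera calls.

TASK

Pick up the air filter-regulator by its knob and hang it back on the steel upright: pass both bolt heads through the wide parts of its bracket's two keyholes until the bracket is flat against the panel, then lower it, still in hand, until both bolts are fully home at the top of the narrow slots, and let go. The bolts may be clamped anywhere along their slots, so find them by feel, gently, without forcing or dropping it, and leave everything else on the bench where it is.

Things in the scene. Friction and masses are not known exactly. Their poses are not given: they have to be found in the camera images.
- regulator: Air filter-regulator, 0.5-0.8 kg, 166 mm tall, one rigid piece, standing on the bench. Origin: centre of its underside; z up, +x to the rear, where its bracket is. Clear bowl 42 mm wide (z 0-58), square body 46 mm (z 60-104), brass fittings out to y = +-42 at z 82, gauge in front out to x -38, black knob on top.
- knob (a point): Middle of the black round knob on the regulator's top: regulator x 0, y 0, z 146 mm. Knob 40 mm across, z 124 to 166, clear all round but for the bracket behind: take it from above, fingers closing along the regulator's y. Axes as the regulator's.
- bracket (a point): Point on the back face of the regulator's steel bracket, at regulator x 44, y 0, z 130 mm: level with the bolts' axes when they are home in the slots, midway between the keyholes. Axes as the regulator's. Plate: regulator x 40-44, y -48 to 48, z 80-150 mm.
- keyholes (a point): Midway between the middles of the bracket's two wide openings, on its back face: regulator x 44, y 0, z 116 mm. The keyholes lie at y +30 and -30: an eight-sided opening 15 mm across (z 108.5-123.5), its upper corners bevelled towards a slot 9 mm wide that runs up from it and ends at z 133.5. Axes as the regulator's.
- upright: Fixed steel upright: post on a foot, carrying an upright panel 140 mm wide (y -70 to 70), z 105-245 mm; post top 248. Origin on the bench below the middle of the panel's front face; the face is the plane x = 0 and looks along -x. Post behind (x to 90); foot 8 mm high, x -40 to 110. A push or knock on it or its bolts over 30 N bends the bracket: touch at 10 mm/s or so.
- bolt_row (a point): Fixed point on the panel's face, upright x 0, y 0, z 200 mm. Two bolts stand out along -x at this height, 60 mm apart: shank 7 mm thick to x -5.5, round head 12 mm across, x -5.5 to -10.5. The pair sits up to 18 mm to either side of y = +30 and -30 (not measured: see or feel it). A bracket landing on the heads stops 10.5 mm short; once on it has 1.5 mm play. Axes as the upright's.
- filter: plain air filter, clear bowl and square body like the regulator's but no knob, gauge or bracket, 112 mm tall, bystander; origin at its underside
- clamp: V-band clamp ring lying flat, 124 mm across, 16 mm high, bystander; origin at its underside
- screwdriver: screwdriver with red handle, 200 mm, lying, bystander; origin on the tool
- spanner: open steel spanner, 170 mm, lying, bystander; origin on the tool
- oil: white oil bottle with black cap, 52 mm across, 135 mm tall, bystander; origin at its underside
- tray: aluminium tray of fittings, 140 x 100 x 28 mm, bystander; origin at its underside
Not all that is in view belongs to the job. Leave any red look-alike of the upright alone.

How it is judged:
By the outcome, as a careful person would: the job done as asked, in the order asked, and still so for the second after the job is handed in, with the robot touching nothing.
It also fails if it takes over 72 s, if anything falls off the work surface, if the arm or the gripper's body presses on something with over 40 N, if the wrist force passes 120 N, or if a joint passes its speed limit or range.

## Working session

There is one attempt and no reset: what is moved stays moved. The work goes in short steps, Python scripts to look and compute and a tool call to move; the robot and the scene stay as the last step left them, time stands still between calls to the robot, and variables do not carry over. Pictures are saved under pics/ and viewed, at most 10 in all, crops included, and the job is handed in when it is done.

Besides the shell and the picture viewer there is one more tool, called after "Call:" as name([rows], argument=value, ...), one row to a line, values as JSON. play_rows: Moves the arm, as the interface text tells. Its arguments: {"type":"object","properties":{"linear":{"type":"array","items":{"type":"array","items":{"type":"number"}}},"turn":{"type":"array","items":{"type":"number"}},"hand":{"type":"number"}},"required":["linear","turn"]}

```bash
mkdir -p pics; python3 - <<'E'
from plant import *
import cv2,numpy as np
s=state();print(s['time'],s['tool_pos'],s['tool_rot'],s['gripper_width'],s['contact_force'])
for c in ['scene','top']:
    im=grab_frame(c);cv2.imwrite(f'pics/{c}1.png',im[:,:,::-1])
    i=camera_info(c);print(c,i)
    for t in ['regulator','knob','upright','bracket']:
        for d in trace(c,t)[:3]:
            r=d['region'];ys,xs=np.where(r);print(t,d['p'],d['location'],(xs.min(),xs.max(),ys.min(),ys.max()) if len(xs) else 0)
print(camera_info('wrist'))
E
```

```text
0.0 [ 0.24940973 -0.57241029  0.23007554] [-1.01386746e-03  9.78979777e-01  2.03954806e-01 -7.56826447e-05] 0.9965627017958004 [-0.78639367  0.29064875 -0.85742634]
scene {'camera_matrix': array([[540.24804278,   0.        , 329.27371764],
       [  0.        , 540.24804278, 228.0492866 ],
       [  0.        ,   0.        ,   1.        ]]), 'origin': array([ 1.37092035, -0.3159698 ,  1.01446598]), 'attitude': array([-0.32347977,  0.74355859,  0.54067796, -0.22393928])}
regulator 0.95 [285.4, 254.9] (np.int64(269), np.int64(311), np.int64(224), np.int64(291))
knob 0.84 [288.6, 253.6] (np.int64(270), np.int64(312), np.int64(225), np.int64(291))
upright 0.57 [228.5, 193.7] (np.int64(195), np.int64(263), np.int64(145), np.int64(248))
upright 0.56 [416.7, 207.1] (np.int64(373), np.int64(450), np.int64(160), np.int64(263))
bracket 0.66 [287.9, 254.4] (np.int64(270), np.int64(311), np.int64(226), np.int64(291))
top {'camera_matrix': array([[606.89728082,   0.        , 316.55795539],
       [  0.        , 606.89728082, 241.04213914],
       [  0.        ,   0.        ,   1.        ]]), 'ori
[... 484 characters left out ...]
pright 0.93 [413.2, 343.1] (np.int64(378), np.int64(449), np.int64(311), np.int64(380))
bracket 0.73 [377.8, 243.5] (np.int64(356), np.int64(395), np.int64(228), np.int64(266))
{'camera_matrix': array([[360.59472393,   0.        , 319.96446916],
       [  0.        , 360.59472393, 242.45344843],
       [  0.        ,   0.        ,   1.        ]]), 'mount': array([[-1.10261594e-03, -9.49410573e-01, -3.14035584e-01,
         8.17982755e-02],
       [ 9.99999326e-01, -9.32455100e-04, -6.92063197e-04,
        -1.30066849e-03],
       [ 3.64228035e-04, -3.14036135e-01,  9.49410961e-01,
        -1.41908829e-01],
       [ 0.00000000e+00,  0.00000000e+00,  0.00000000e+00,
         1.00000000e+00]])}
```

View pics/scene1.png

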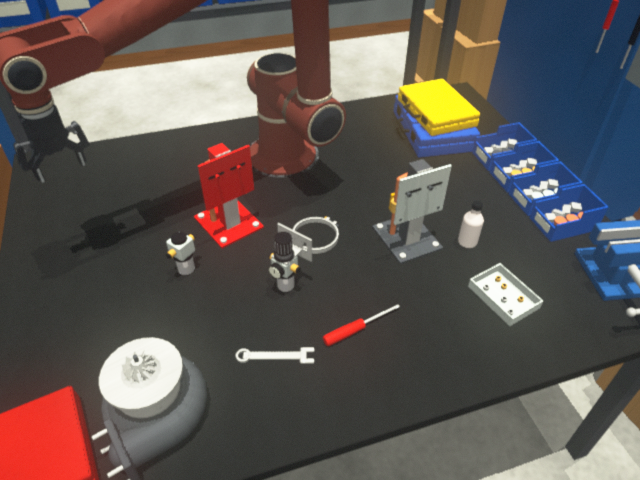

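View pics/top1.png

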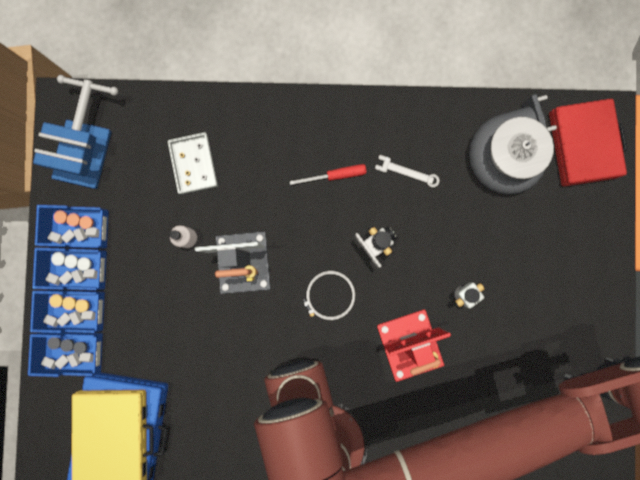

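The regulator with its black knob is at top (378,243) / scene (285,255). It could be confused with the plain filter at top (470,294) / scene (181,252), which has no knob or bracket. The steel upright is at top (243,262) / scene (416,207). Its look-alike is the red one at top (412,345). By the description I choose the knobbed unit and the grey upright, and check both in a close crop.

```bash
cat > h.py <<'E'
import numpy as np,cv2
from plant import *
from scipy.spatial.transform import Rotation as R
def Q(q): return R.from_quat([q[1],q[2],q[3],q[0]]).as_matrix()
def cam(c,s=None):
    i=camera_info(c)
    if c=='wrist':
        s=s or state();A=Q(s['tool_rot']);M=i['mount'];return i['camera_matrix'],A@M[:3,:3],A@M[:3,3]+s['tool_pos']
    return i['camera_matrix'],Q(i['attitude']),np.array(i['origin'])
def ray(C,u,v):
    K,A,o=C;d=A@np.linalg.solve(K,[u,v,1.]);return o,d
def atz(C,u,v,z):
    o,d=ray(C,u,v);return o+d*(z-o[2])/d[2]
def proj(C,P):
    K,A,o=C;p=K@(A.T@(np.asarray(P)-o));return p[:2]/p[2]
E
python3 - <<'E'
from h import *
t=cv2.imread('pics/top1.png');s=cv2.imread('pics/scene1.png')
f=lambda im,x,y,w,h:cv2.resize(im[y:y+h,x:x+w],(400,300),interpolation=cv2.INTER_CUBIC)
o=np.vstack([np.hstack([f(t,345,218,64,48),f(t,187,228,88,66)]),np.hstack([f(s,250,220,96,72),f(s,368,155,96,72)])])
cv2.imwrite('pics/crop1.png',o)
E
```

```text
(no output)
```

View pics/crop1.png

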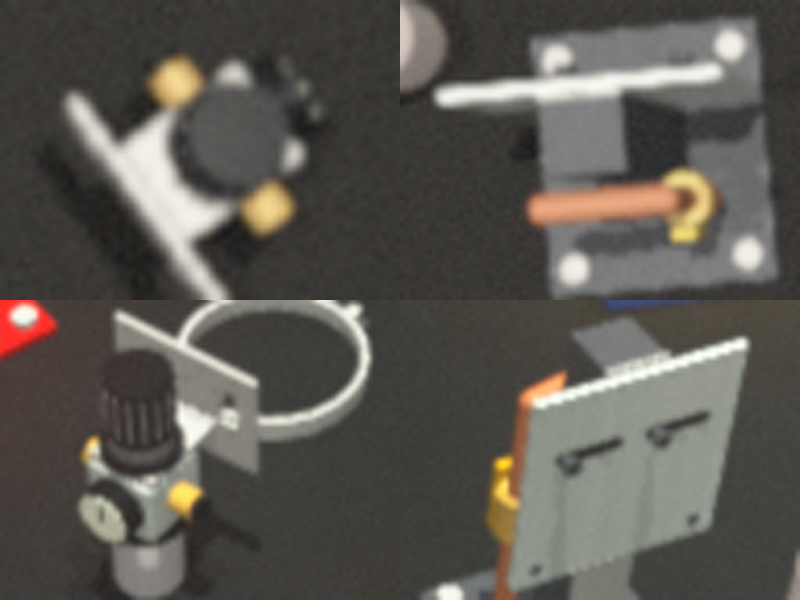

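```bash
python3 - <<'E'
from h import *
np.set_printoptions(precision=4,suppress=True)
T=cam('top');S=cam('scene')
k=atz(T,381.8,239.6,.166);a=atz(T,357,234,.15);b=atz(T,380.2,265.7,.15)
print('knob',k,'br',a,b,np.linalg.norm(a-b),'mid',(a+b)/2)
d=b-a;print('rear yaw', np.degrees(np.arctan2(d[0],-d[1])))
p=atz(T,195.8,249.6,.245);q=atz(T,257,243.8,.245);print('panel',p,q,np.linalg.norm(p-q))
m=(p+q)/2;e=(q-p)/np.linalg.norm(q-p)
n=np.array([-e[1],e[0],0]); n*=np.sign(n[0]);print('normal out',n)
for u,v in [(408.3,194.6),(430.4,188.1)]:
    o,dd=ray(S,u,v);P=o+dd*((m+.0105*n-o)@n)/(dd@n);print('bolt',P,(P-m)@e)
print(state()['tool_pos'],Q(state()['tool_rot']))
E
```

```text
knob [ 0.5273 -0.1291  0.166 ] br [ 0.5399 -0.0714  0.15  ] [ 0.4662 -0.1282  0.15  ] 0.09307589981741787 mid [ 0.503  -0.0998  0.15  ]
rear yaw -52.38850751074838
panel [0.4889 0.291  0.245 ] [0.5057 0.1547 0.245 ] 0.1373232955488332
normal out [0.9925 0.1221 0.    ]
bolt [0.5134 0.1782 0.2004] 0.04623657087488455
bolt [0.5058 0.2394 0.1993] -0.015345967155948766
[ 0.2496 -0.573   0.2313] [[ 0.9168  0.3993 -0.    ]
 [ 0.3993 -0.9168  0.0001]
 [ 0.     -0.0001 -1.    ]]
```

The crop confirms the knobbed regulator, with bracket towards the lower left, and the grey upright. The bolt heads show at about scene (408,195) and (430,188), near the left ends of their slots. I move above the regulator with the camera on its bracket side.

Call:
play_rows([
  [0.02,0.033,0.006],
  [0.025,0.04,0.006],
  [0.025,0.04,0.006],
  [0.025,0.04,0.006],
  [0.025,0.04,0.006],
  [0.025,0.04,0],
  [0.025,0.04,0],
  [0.025,0.04,0],
], turn=[9.5,9.5,9.5,9.5,9.5,9.5,9.5,9.5])

```text
time: 1.5
tool_pos: [0.4452, -0.2587, 0.2616]
tool_rot: [0.0, 0.644, 0.765, 0.0]
contact_force: [0.5, -0.7, 0.5]
gripper_width: 1.001
grasp_force: 0.0
```

Call:
play_rows([
  [0.025,0.04,0],
  [0.025,0.04,0],
  [0.02,0.035,0],
  [0.012,0.016,0],
  [0,0,0],
  [0,0,0],
], turn=[9.5,9.5,9.1,0,0,0])

```text
time: 2.25
tool_pos: [0.5262, -0.1299, 0.2613]
tool_rot: [-0.0, 0.442, 0.897, -0.0]
contact_force: [-0.4, 0.6, 0.7]
gripper_width: 0.999
grasp_force: 0.0
```

```bash
python3 - <<'E'
from h import *
s=state();print(s['time'],s['tool_pos'],s['tool_rot'],np.degrees(s['joint_pos']))
im=grab_frame('wrist');cv2.imwrite('pics/w1.png',im[:,:,::-1])
np.save('w1s.npy',np.r_[s['tool_pos'],s['tool_rot']])
for t in ['knob','bracket']:
    for d in trace('wrist',t)[:2]: print(t,d['p'],d['location'])
E
```

```text
2.25 [ 0.52624991 -0.12991652  0.26126594] [-5.52306906e-05  4.42172362e-01  8.96930041e-01 -3.16759954e-04] [-2.17166873e+01 -9.30726553e+00  1.01410663e+02 -3.57092678e-02
  8.79057767e+01 -5.92302391e+01]
knob 0.94 [323.6, 210.5]
bracket 0.95 [320.8, 209.4]
```

View pics/w1.png

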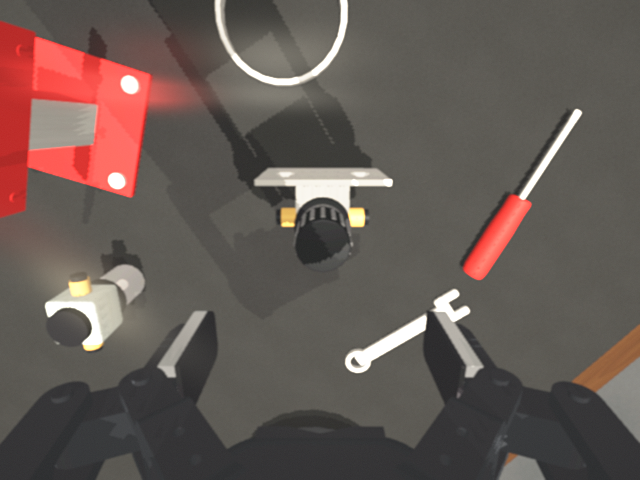

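Wrist view: knob top centre at about (323,240), with the bracket behind it at rows 168-187, columns 255-392. The bracket is nearly square to the tool. I zoom in for exact yaw and offset.

```bash
python3 - <<'E'
import cv2
im=cv2.imread('pics/w1.png');cv2.imwrite('pics/w1c.png',cv2.resize(im[155:285,240:405],(800,630),interpolation=cv2.INTER_CUBIC)[:600])
E
```

```text
(no output)
```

View pics/w1c.png

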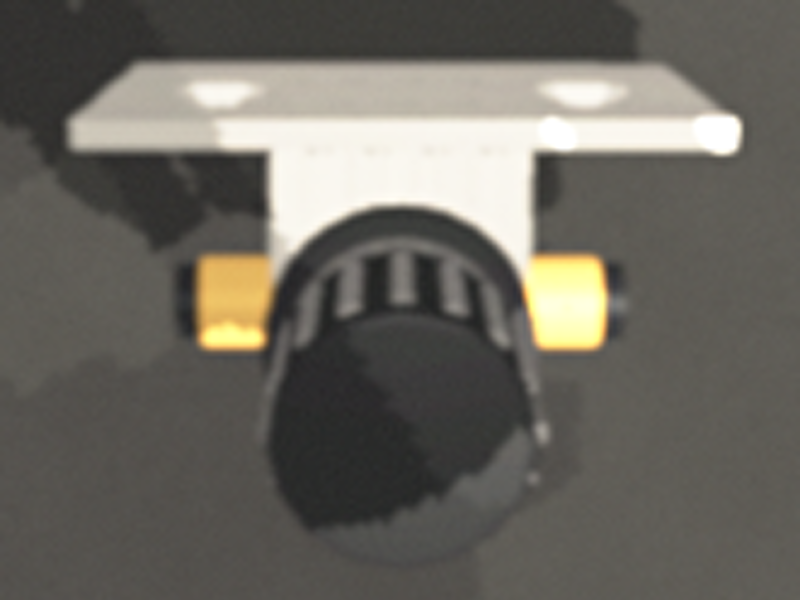

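```bash
python3 - <<'E'
from h import *
np.set_printoptions(precision=4,suppress=True)
v=np.load('w1s.npy');s=dict(tool_pos=v[:3],tool_rot=v[3:]);C=cam('wrist',s);A=Q(s['tool_rot'])
f=lambda x,y:(240+(x+.5)/4.848-.5,155+(y+.5)/4.846-.5)
L=lambda x,y,z:A.T@(atz(C,*f(x,y),z)-s['tool_pos'])*1000
for n,x,y,z in [('knob',402,440,.166),('bl',70,119,.15),('br',742,116,.15),('fl',70,152,.15),('fr',738,152,.15),('kh',220,92,.116),('kh',582,92,.116)]:print(n,L(x,y,z))
print(A)
E
```

```text
knob [ 1.1515  3.1166 95.2638]
bl [ 44.6572 -44.6888 111.2855]
br [ 44.9893  52.156  111.2256]
fl [ 39.8914 -44.9675 111.2865]
fr [ 39.7942  51.899  111.2267]
kh [ 44.0408 -26.2122 145.2742]
kh [ 43.9804  32.6959 145.2378]
[[-0.609   0.7932 -0.0004]
 [ 0.7932  0.609  -0.0005]
 [-0.0002 -0.0006 -1.    ]]
```

Call:
play_rows([
  [0.0024,0.0025,-0.02],
  [0,0,-0.035],
  [0,0,-0.035],
  [0,0,-0.025],
  [0,0,-0.013],
  [0,0,-0.006],
  [0,0,0],
], turn=[0,0,0,0,0,0,0])

```text
time: 3.28
tool_pos: [0.5292, -0.1266, 0.1275]
tool_rot: [0.0, 0.441, 0.897, 0.0]
contact_force: [0.8, 0.2, 0.3]
gripper_width: 0.996
grasp_force: 0.0
```

Call:
play_rows([
  [0,0,0],
  [0,0,0],
  [0,0,0],
  [0,0,0],
  [0,0,0],
  [0,0,0],
], turn=[0,0,0,0,0,0], hand=0.03)

```text
time: 4.03
tool_pos: [0.5293, -0.127, 0.1283]
tool_rot: [0.001, 0.441, 0.897, -0.0]
contact_force: [-2.0, -1.0, 6.5]
gripper_width: 0.453
grasp_force: 60.0
```

Call:
play_rows([
  [0,0,0.008],
  [0,0,0.02],
  [0,0,0.028],
  [0.002,0.01,0.02],
  [0.006,0.022,0.008],
  [0.009,0.036,0],
  [0.009,0.036,0],
  [0.009,0.036,0],
], turn=[0,0,0,3,5,6,6,6])

```text
time: 5.03
tool_pos: [0.5639, 0.0155, 0.2115]
tool_rot: [-0.0, 0.225, 0.974, 0.0]
contact_force: [-0.2, -1.4, -6.5]
gripper_width: 0.455
grasp_force: 61.8
```

Call:
play_rows([
  [0.009,0.036,0],
  [0.009,0.036,0],
  [0.009,0.036,0],
  [0.009,0.036,0],
  [0.009,0.036,0],
  [0.008,0.02,0],
  [0.005,0.009,0],
  [0,0,0],
], turn=[6,6,6,6,5,3,1.5,0])

```text
time: 6.02
tool_pos: [0.6221, 0.2223, 0.2111]
tool_rot: [-0.0, -0.062, 0.998, -0.0]
contact_force: [-0.5, 0.5, -8.2]
gripper_width: 0.456
grasp_force: 61.9
```

Call:
play_rows([
  [0,0,0],
  [0,0,0],
  [0,0,0],
], turn=[0,0,0])

```text
time: 6.4
tool_pos: [0.622, 0.2219, 0.2114]
tool_rot: [0.0, -0.062, 0.998, -0.0]
contact_force: [0.3, 0.3, -6.6]
gripper_width: 0.456
grasp_force: 61.9
```

```bash
python3 - <<'E'
from h import *
s=state();print(s['time'],s['tool_pos'],s['tool_rot'],np.degrees(s['joint_pos']),s['contact_force'],s['ft_torque']);print(Q(s['tool_rot']))
im=grab_frame('wrist');cv2.imwrite('pics/w2.png',im[:,:,::-1])
np.save('w2s.npy',np.r_[s['tool_pos'],s['tool_rot']])
E
```

```text
6.4 [0.62196126 0.22187833 0.21141703] [ 2.86763927e-05 -6.17904940e-02  9.98089141e-01 -3.89741888e-05] [ 1.31838316e+01  8.40846533e+00  8.85514594e+01 -4.99017689e-03
  8.30375837e+01 -8.39007462e+01] [ 0.29115386  0.26789173 -6.60518823] [-0.06329217 -0.05997729 -0.01913528]
[[-9.92363868e-01 -1.23344840e-01  6.20596611e-05]
 [-1.23344844e-01  9.92363867e-01 -7.42555724e-05]
 [-5.24267236e-05 -8.13432863e-05 -9.99999995e-01]]
```

View pics/w2.png

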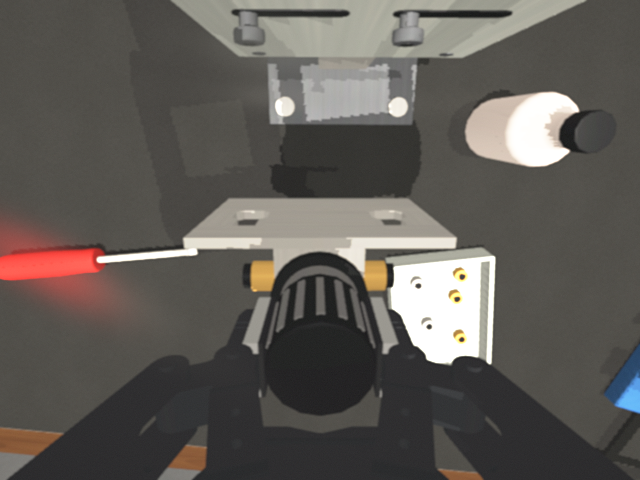

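The wrist view shows both bolt heads at about (249,35) and (408,35), the panel above them, and the bracket keyholes at (250,215) and (388,215). I zoom in on both.

```bash
python3 - <<'E'
import cv2,numpy as np
im=cv2.imread('pics/w2.png')
a=cv2.resize(im[0:70,220:440],(792,252),interpolation=cv2.INTER_CUBIC)   #3.6
b=cv2.resize(im[190:260,178:464],(792,194),interpolation=cv2.INTER_CUBIC) #2.769
cv2.imwrite('pics/w2c.png',np.vstack([a,b]))
E
```

```text
(no output)
```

View pics/w2c.png

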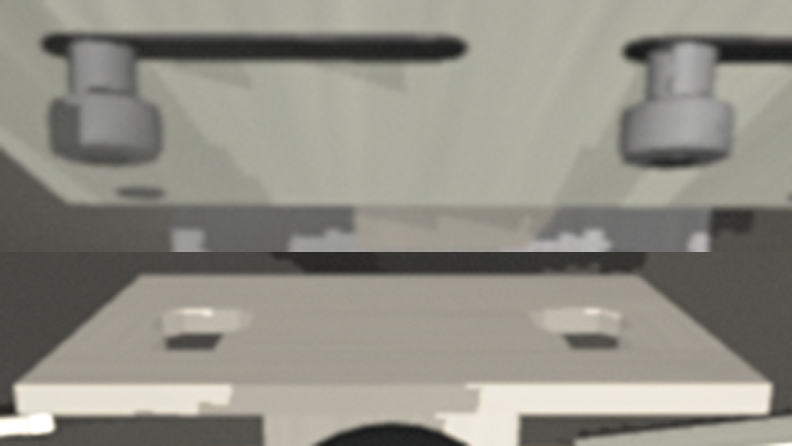

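```bash
python3 - <<'E'
from h import *
np.set_printoptions(precision=2,suppress=True)
v=np.load('w2s.npy');s=dict(tool_pos=v[:3],tool_rot=v[3:]);C=cam('wrist',s);A=Q(s['tool_rot'])
fa=lambda x,y:(220+(x+.5)/3.6-.5,(y+.5)/3.6-.5)
fb=lambda x,y:(178+(x+.5)/2.769-.5,190+(y-252+.5)/2.771-.5)
L=lambda p,z:A.T@(atz(C,*p,z)-s['tool_pos'])*1000
zb=s['tool_pos'][2]-.1283
for n,p,z in [('headL',fa(105,130),.2),('headR',fa(676.5,130),.2),('shankL',fa(101,65),.2),('shankR',fa(681,67),.2),
 ('slotLl',fa(43,43),.2),('slotLr',fa(465,47),.2),('slotRl',fa(627,48),.2),('panelbotL',(238,56.5),.105),('panelbotR',(462,56.5),.105),
 ('tl',fb(15,384),zb+.15),('tr',fb(770,384),zb+.15),('fl',fb(15,413),zb+.15),('fr',fb(770,413),zb+.15),('bl',fb(140,275),zb+.08),('br',fb(640,275),zb+.08),
 ('khL',fb(190,348),zb+.1085),('khR',fb(592,348),zb+.1085)]:print(n,L(p,z))
E
```

```text
headL [111.24 -25.13  11.41]
headR [111.18  34.63  11.41]
shankL [117.18 -25.17  11.41]
shankR [116.94  34.67  11.41]
slotLl [119.16 -31.    11.41]
slotLr [118.76  12.33  11.41]
slotRl [118.65  28.99  11.41]
panelbotL [119.27 -49.09 106.41]
panelbotR [119.12  89.72 106.4 ]
tl [ 42.15 -46.25 -21.7 ]
tr [ 42.03  49.03 -21.71]
fl [ 38.28 -46.72 -21.7 ]
fr [ 38.16  49.48 -21.71]
bl [ 42.12 -47.37  48.3 ]
br [42.01 49.02 48.29]
khL [ 35.39 -32.65  19.8 ]
khR [35.31 34.8  19.8 ]
```

Call:
play_rows([
  [-0.0054,0.003,0.0009],
  [-0.012,-0.0015,0],
  [-0.012,-0.0015,0],
  [-0.01,-0.0012,0],
  [-0.007,-0.0009,0],
  [-0.005,-0.0006,0],
  [-0.003,-0.0004,0],
  [0,0,0],
], turn=[0,0,0,0,0,0,0,0])

```text
time: 7.45
tool_pos: [0.5676, 0.2194, 0.2123]
tool_rot: [0.0, -0.062, 0.998, 0.0]
contact_force: [0.2, -0.2, -7.4]
gripper_width: 0.461
grasp_force: 62.0
```

Call:
play_rows([
  [-0.0012,-0.00015,0],
  [-0.0012,-0.00015,0],
  [-0.0012,-0.00015,0],
  [-0.0012,-0.00015,0],
  [-0.0012,-0.00015,0],
  [-0.0012,-0.00015,0],
  [0,0,0],
  [0,0,0],
], turn=[0,0,0,0,0,0,0,0])

```text
time: 8.45
tool_pos: [0.5604, 0.2185, 0.2122]
tool_rot: [0.0, -0.062, 0.998, 0.0]
contact_force: [0.1, 0.0, -6.9]
gripper_width: 0.455
grasp_force: 62.0
```

Call:
play_rows([
  [-0.001,-0.00012,0],
  [-0.001,-0.00012,0],
  [-0.001,-0.00012,0],
  [-0.001,-0.00012,0],
  [-0.001,-0.00012,0],
  [0,0,0],
], turn=[0,0,0,0,0,0])

```text
time: 9.2
tool_pos: [0.5553, 0.2179, 0.2122]
tool_rot: [0.0, -0.062, 0.998, -0.0]
contact_force: [-0.9, 0.0, -6.4]
gripper_width: 0.453
grasp_force: 62.0
```

Call:
play_rows([
  [-0.001,-0.00012,0],
  [-0.001,-0.00012,0],
  [0,0,0],
], turn=[0,0,0])

```text
time: 9.57
tool_pos: [0.5533, 0.2177, 0.2122]
tool_rot: [-0.0, -0.062, 0.998, -0.0]
contact_force: [-0.2, -0.1, -6.8]
gripper_width: 0.453
grasp_force: 62.0
```

Call:
play_rows([
  [-0.001,-0.00012,0],
  [-0.001,-0.00012,0],
  [-0.001,-0.00012,0],
  [0,0,0],
], turn=[0,0,0,0])

```text
time: 10.07
tool_pos: [0.5503, 0.2173, 0.2122]
tool_rot: [-0.0, -0.062, 0.998, 0.0]
contact_force: [-0.3, 0.9, -6.9]
gripper_width: 0.456
grasp_force: 62.0
```

Call:
play_rows([
  [-0.001,-0.00012,0],
  [-0.001,-0.00012,0],
  [0,0,0],
], turn=[0,0,0])

```text
time: 10.45
tool_pos: [0.5483, 0.2171, 0.2122]
tool_rot: [-0.0, -0.062, 0.998, 0.0]
contact_force: [0.1, -0.4, -6.6]
gripper_width: 0.453
grasp_force: 62.0
```

Call:
play_rows([
  [-0.001,-0.00012,0],
  [-0.001,-0.00012,0],
  [0,0,0],
], turn=[0,0,0])

```text
time: 10.82
tool_pos: [0.5463, 0.2168, 0.2122]
tool_rot: [-0.0, -0.062, 0.998, 0.0]
contact_force: [0.2, 0.7, -7.4]
gripper_width: 0.452
grasp_force: 62.0
```

Call:
play_rows([
  [-0.001,-0.00012,0],
  [0,0,0],
], turn=[0,0])

```text
time: 11.08
tool_pos: [0.5453, 0.2167, 0.2122]
tool_rot: [-0.0, -0.062, 0.998, -0.0]
contact_force: [0.9, 0.8, -6.9]
gripper_width: 0.453
grasp_force: 62.0
```

Call:
play_rows([
  [-0.0008,-0.0001,0],
  [0,0,0],
], turn=[0,0])

```text
time: 11.32
tool_pos: [0.5449, 0.2166, 0.2123]
tool_rot: [0.0, -0.062, 0.998, 0.0]
contact_force: [1.1, 0.9, -7.4]
gripper_width: 0.458
grasp_force: 62.0
```

```bash
python3 - <<'E'
from h import *
s=state();print(s['time'],s['tool_pos'],s['contact_force'])
im=grab_frame('wrist')[:,:,::-1];sc=grab_frame('scene')[:,:,::-1]
a=cv2.resize(im[60:260,160:480],(480,300));b=cv2.resize(sc[150:250,370:470],(300,300),interpolation=cv2.INTER_CUBIC)
cv2.imwrite('pics/w3.png',np.hstack([a,b]))
E
```

```text
11.325 [0.54485893 0.21661843 0.21232518] [ 1.10752343  0.85304334 -7.42565474]
```

View pics/w3.png

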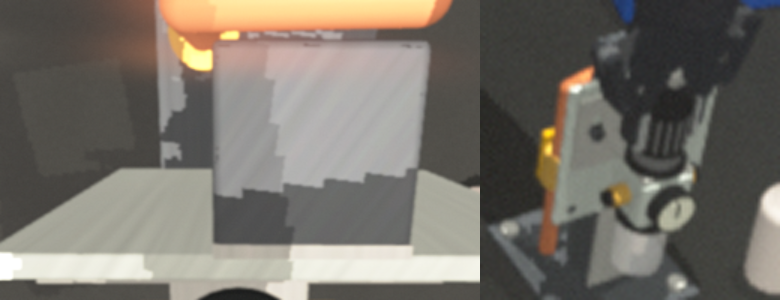

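The bracket lies against (or within about 1 mm of) the panel, and a bolt shows dark in the keyhole at crop (597,132). I press gently to confirm it is flat.

Call:
play_rows([
  [-0.0008,-0.0001,0],
  [0,0,0],
], turn=[0,0])

```text
time: 11.68
tool_pos: [0.5448, 0.2165, 0.2125]
tool_rot: [0.001, -0.062, 0.998, 0.0]
contact_force: [5.3, 0.5, -7.6]
gripper_width: 0.45
grasp_force: 61.9
```

Call:
play_rows([
  [-0.0005,0,0],
  [0,0,0],
], turn=[0,0])

```text
time: 11.92
tool_pos: [0.5448, 0.2165, 0.2126]
tool_rot: [0.002, -0.062, 0.998, 0.0]
contact_force: [7.6, 0.9, -9.6]
gripper_width: 0.456
grasp_force: 61.9
```

Call:
play_rows([
  [0.001,0.0001,0],
  [0,0,-0.001],
  [0,0,-0.001],
  [0,0,-0.001],
  [0,0,-0.001],
  [0,0,-0.001],
  [0,0,-0.001],
  [0,0,0],
], turn=[0,0,0,0,0,0,0,0])

```text
time: 12.92
tool_pos: [0.5448, 0.2168, 0.2065]
tool_rot: [0.001, -0.062, 0.998, 0.0]
contact_force: [4.5, 1.1, -5.4]
gripper_width: 0.454
grasp_force: 62.3
```

Call:
play_rows([
  [0,0,-0.001],
  [0,0,-0.001],
  [0,0,-0.001],
  [0,0,0],
], turn=[0,0,0,0])

```text
time: 13.42
tool_pos: [0.5448, 0.2167, 0.2036]
tool_rot: [0.001, -0.062, 0.998, 0.0]
contact_force: [4.3, 0.8, -4.4]
gripper_width: 0.456
grasp_force: 62.3
```

Call:
play_rows([
  [0,0,-0.001],
  [0,0,-0.001],
  [0,0,-0.001],
  [0,0,-0.001],
  [0,0,0],
], turn=[0,0,0,0,0])

```text
time: 14.05
tool_pos: [0.5448, 0.2166, 0.1995]
tool_rot: [0.001, -0.062, 0.998, 0.0]
contact_force: [4.6, 0.9, -4.4]
gripper_width: 0.453
grasp_force: 62.2
```

Call:
play_rows([
  [0,0,-0.0007],
  [0,0,0],
], turn=[0,0])

```text
time: 14.3
tool_pos: [0.5448, 0.2166, 0.1989]
tool_rot: [0.001, -0.062, 0.998, 0.0]
contact_force: [4.7, 0.7, -4.9]
gripper_width: 0.457
grasp_force: 62.3
```

Call:
play_rows([
  [0,0,-0.0006],
  [0,0,0],
], turn=[0,0])

```text
time: 14.55
tool_pos: [0.5448, 0.2166, 0.1984]
tool_rot: [0.001, -0.062, 0.998, 0.0]
contact_force: [4.9, 0.9, -4.3]
gripper_width: 0.452
grasp_force: 62.3
```

Call:
play_rows([
  [0,0,-0.0006],
  [0,0,0],
], turn=[0,0])

```text
time: 14.8
tool_pos: [0.5448, 0.2167, 0.1982]
tool_rot: [0.001, -0.062, 0.998, 0.0]
contact_force: [4.6, 0.2, -1.3]
gripper_width: 0.454
grasp_force: 62.5
```

Call:
play_rows([
  [0,0,-0.0006],
  [0,0,0],
], turn=[0,0])

```text
time: 15.05
tool_pos: [0.5449, 0.2167, 0.1979]
tool_rot: [0.001, -0.062, 0.998, 0.0]
contact_force: [4.7, -1.8, 2.7]
gripper_width: 0.451
grasp_force: 62.9
```

Call:
play_rows([
  [0,0,-0.0006],
  [0,0,0],
], turn=[0,0])

```text
time: 15.3
tool_pos: [0.545, 0.2168, 0.1977]
tool_rot: [0.001, -0.062, 0.998, 0.0]
contact_force: [3.8, -1.1, 5.3]
gripper_width: 0.454
grasp_force: 63.1
```

Call:
play_rows([
  [0.0006,0,-0.0003],
  [0,0,0],
], turn=[0,0])

```text
time: 15.55
tool_pos: [0.5452, 0.2168, 0.1975]
tool_rot: [0.0, -0.062, 0.998, 0.0]
contact_force: [2.1, -1.7, 6.8]
gripper_width: 0.455
grasp_force: 63.2
```

Call:
play_rows([
  [0,0,0],
  [0,0,0],
  [0,0,0],
  [0,0,0],
  [0,0,0],
  [0,0,0],
], turn=[0,0,0,0,0,0], hand=0.075)

```text
time: 16.3
tool_pos: [0.5449, 0.2166, 0.1958]
tool_rot: [-0.0, -0.062, 0.998, -0.0]
contact_force: [-0.4, -0.0, -0.2]
gripper_width: 0.878
grasp_force: 0.0
```

Call:
play_rows([
  [0,0,0.005],
  [0,0,0.015],
  [0,0,0.025],
  [0,0,0.03],
  [0.01,0,0.03],
  [0.03,0,0.02],
  [0.03,0,0],
  [0,0,0],
], turn=[0,0,0,0,0,0,0,0])

```text
time: 17.3
tool_pos: [0.6162, 0.2164, 0.3218]
tool_rot: [0.001, -0.062, 0.998, 0.0]
contact_force: [-0.8, -0.1, 0.0]
gripper_width: 0.875
grasp_force: 0.0
```

```bash
python3 - <<'E'
from h import *
s=state();print(s['time'],s['tool_pos'],s['contact_force'])
im=grab_frame('wrist')[:,:,::-1];sc=grab_frame('scene')[:,:,::-1]
b=cv2.resize(sc[150:250,370:470],(400,400),interpolation=cv2.INTER_CUBIC)
cv2.imwrite('pics/w4.png',np.hstack([cv2.resize(im,(400,300)),b[50:350]]))
E
```

```text
17.3 [0.61622493 0.2163703  0.32180182] [-0.75695856 -0.09308203  0.03738203]
```

View pics/w4.png

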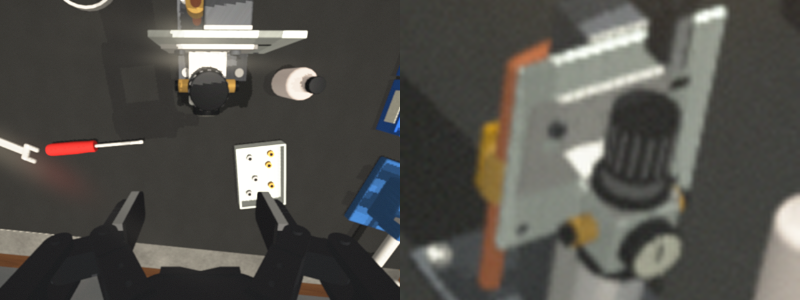

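The regulator hangs level and flat on the panel with the gripper clear, and nothing else has moved. I hand in the job.

```bash
python3 -c "
from plant import *
print(job_done())"
```

```text
the job is handed in; nothing more can be done
None
```

The regulator is hanging on the steel upright, flat against the panel and lowered until the bolts took its weight; I let go, backed the gripper clear and handed the job in at about 17 s, with no verdict returned.

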